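# Peel the top parts tray off a sticky pile and hold it out

## Task

On the workshop bench, peel the blue parts tray off the pile it is stuck in: take it by the red tab, lift that corner first while the opposite end still sits on the pile, and only then lift the tray away, so that the grey trays and their carrier stay where they stand. Carry it to the yellow-edged mat and finish while still holding it level and still, clear above the middle of the mat (its underside some 15 cm over the bench), ready to take bolts; do not put it down. Leave the weight, the bolt and the tape measure alone.

Things in the scene. Friction and masses are not known exactly. Their poses are not given: they have to be found in the camera images.
- tray: Blue formed tray on top, 170 mm (its x) by 120 mm (y) over the rim, 29 mm deep, about 0.2 kg, sloping walls, 8 mm flange, 12 mm folded skirt. Origin: centre of its underside, z up; nested, it is 29 mm over the bench, rim at 58 mm. Far end +x, near end -x. Stuck near its far end: lifted straight up, the pile rises too. Tipped about its far edge (tray_far), near end up, it comes free by 0.3 rad.
- tray_tab (a point): Grip point on the tray's red tab, an upright block on the long side's flange at the near (-x) left (+y) corner: 30 mm long (tray x), 8 mm thick (tray y), its top 61 mm above the tray's underside, 32 mm above the rim. Point: middle of length and thickness, 10 mm below the top, at (-70, 56, 51) mm from the tray's origin; tips of fingers closing along tray y then clear the rim by 3 mm.
- tray_far (a point): Middle of the lower edge of the blue tray's far skirt, at (85, 0, 17) mm from the tray's origin. The line through it along the tray's y is where the tray tips (near end up = positive turn about tray +y).
- pile: Under the blue tray: black carrier box with two grey trays fixed in it, 170 x 120 mm, 46 mm high to the upper grey rim, 0.55 to 0.63 kg, loose on the bench. Two orange brackets, 55 mm high, at x = 65 mm, reaching to y = +-77 mm, press sprung rubber pads on the blue tray's long sides and hold it by friction. Origin: centre of its underside; axes as the nested tray's.
- pile_far (a point): Middle of the far edge of the upper grey rim, at (85, 0, 46) mm from the pile's origin; the blue tray's far edge rests here.
- mat: Flat black mat with a yellow border, 190 x 150 mm, 3 mm thick, fixed to the bench. Origin: centre of its underside.
- weight: Bystander: round dark cast weight, 124 mm across, 24 mm high, lying flat. Origin: centre of its underside.
- bolt: Bystander: big hex bolt lying along its x, 111 mm long, 24 mm across the head. Origin: under its middle.
- tape: Bystander: black and yellow tape measure, 66 x 40 x 60 mm high. Origin: centre of its underside.

How it is judged (in metres and radians):
On the way, in this order (a step that is already met when the one before it is completed fails the run):
1. the blue tray is held and its tab end lifted (tilt over 0.1 rad) while its far edge still sits on the pile (within 15 mm) (angle between tray's own z axis and vertical above 0.1 rad and x of tray_tab in the frame of tray_far below 0 m and distance between tray_far and pile_far below 0.015 m and z of tray_tab in the frame of pile above 0.09 m and contact force between the fingers and tray above 1 N), for 0.1 s.
2. the blue tray is clear of the pile (z of tray_far in the frame of pile_far above 0.025 m and contact force between tray and pile below 0.1 N), for 0.1 s.
At the end, for the whole second after the job is handed in: The fingers alone hold the blue tray: centre within 45 mm of the mat's centre from above, underside 100 to 220 mm over the bench, tilt under 0.2 rad, under 30 mm/s. The pile stands flat; it, the weight, bolt and tape are within 30 mm of their starts (contact force between the fingers and tray above 1 N and horizontal distance between tray and mat below 0.045 m and height (world z) of tray between 0.1 and 0.22 m and angle between tray's own z axis and vertical below 0.2 rad and linear speed of tray below 0.03 m/s and contact force between tray and pile below 0.1 N and contact force between tray and mat below 0.1 N and contact force between tray and weight below 0.1 N and contact force between tray and bolt below 0.1 N and contact force between tray and tape below 0.1 N and angle between pile's own z axis and vertical below 0.05 rad and height (world z) of pile below 0.006 m and distance of each of pile, weight, bolt, tape from where it was at the start of the episode below 0.03 m); the arm keeps its last pose, push and grip.
It fails at once if the pile is lifted or tipped (over 12 mm up or 0.12 rad) (height (world z) of pile above 0.012 m or angle between pile's own z axis and vertical above 0.12 rad).
It fails at once if a bystander is moved more than 30 mm (distance of any of weight, bolt, tape from where it was at the start of the episode above 0.03 m).
It also fails if it takes over 38 s, if anything falls off the work surface, if the arm or the gripper's body presses on something with over 40 N, if the wrist force passes 120 N, or if a joint passes its speed limit or range.

## Robot

A 6-joint arm with a two-finger parallel gripper is mounted at the origin on the work surface. World frame = base frame: x ahead of the robot, y to its left, z up, the work surface at z = 0. Lengths are in mm, angles in rad, forces in N, time in s.
With the tool pointing down it reaches from about 400 to 925 mm from the base axis. Payload 12.5 kg.
Tool frame: the origin (TCP) lies midway between the tips of the shut fingers; the grasp point (between the pads) lies 19 mm behind it; z points along the fingers, y is the line along which they close (so a half turn about z gives the same grasp; the last joint's range is limited). The gripper opens to 95 mm and grips with 3 to 60 N. Pads are 20 mm wide; open, the fingers measure 119 mm over their backs; the gripper's body (75 mm by 180 mm) begins 59 mm behind the grasp point.
Start: joints at [1.113, 0.491, 1.559, -0, 1.092, -0.106], TCP at [215.352, 586.746, 214.661] pointing down, gripper open.
Joint ranges: [-3.1, 3.1], [-0.84, 2.19], [0.05, 2.79], [-1.13, 4.28], [0.06, 2.93], [-2.69, 2.69]. Speed limits (rad/s): [2.22, 2.22, 2.79, 3.14, 3.14, 3.14].

## Interface

Orientations are given as [roll, pitch, yaw] about the fixed x, y, z axes, in that order (R = Rz(yaw) Ry(pitch) Rx(roll)).
In Python, from cell import * gives the robot as it stands.
- The arm moves only by the tool servo_tool, never from a script. Its argument "moves" is one flat list of numbers, 5 for each row, row after row: the shift along the world's x, y, z as a fraction of full scale, then the turn about the world's z as a fraction of full scale, then the opening, from 0 (shut) to 1 (fully open). A call has 1 to 12 rows; each row is the pose to reach, as a shift and turn from the pose commanded when the call began, turning the shorter way round; what a row does not reach only later rows make up. Full scale, the value 1, is 400 mm for a shift and 180 degrees for a turn. A row lasts 1/12 s, in which the tool goes at most 41.7 mm and 7.16 degrees, less where a joint would pass 70% of its speed; a pose out of reach is approached as far as the arm can. A call with a number of a shift or a turn outside -1 to 1 is refused whole. A call with a gripper value outside its range is refused whole. The fingers move at their own pace and stop on an object; the grip force is fixed at half the most. Time passes only in rows, so rows that repeat a pose let the fingers close. It gives the time, the measured TCP pose, the force, the opening and the grip force at its end, in the units of the state.
- state(): the state, without advancing time (a new reading comes with each control period).
- read_camera(name): name is "side" or "top"; returns (picture, depth): 400x640x3 uint8, blue, green, red; 400x640 float32, mm along the optical axis (not along the pixel's ray), 0 where there is no reading.
- get_calibration(name): a dict with "K" (3x3 intrinsics, pixels), "R" (3x3) and "t" (3): a world point X has camera coordinates R X + t. Camera axes: x right, y down, z forward; pixel columns grow to the right and rows downward; lengths in mm; the calibration is good to about 2 mm. A picture is of the moment at which its call begins. get_calibration takes no time and is no camera call.
- job_done(): hands the job in; it is judged then, once.
The state is a dict: "t": time; "joints": joint angles; "qvel": joint speeds; "tau": joint torques, N m; "eef_pos": TCP position; "tcp_rot": TCP orientation; "ft_force": force on the tool from outside, world axes, zero at the start; "moment": the same for the moment, N m; "opening": opening from 0.0 (shut) to 1.0 (fully open); "grip_force": force on a finger pad.
Only numpy, scipy, OpenCV 4.12 (cv2) and the standard library are available. Lean on these libraries where they do the work, as an engineer would, in place of code of your own. Each camera call takes 0.05 s, during which the arm holds its last target. There are 200 camera calls.

## Working session

There is one attempt and no reset: what is moved stays moved. The work goes in short steps, Python scripts to look and compute and a tool call to move; the robot and the scene stay as the last step left them, time stands still between calls to the robot, and variables do not carry over. Pictures are saved under pics/ and viewed, at most 10 in all, crops included, and the job is handed in when it is done.

Besides the shell and the picture viewer there is one more tool, called after ">>>" by a JSON object that holds its "api" and its "payload". servo_tool: Moves the arm, as the interface text tells. Its arguments: {"type":"object","properties":{"moves":{"type":"array"}},"required":["moves"]}

```bash
mkdir -p pics; python3 - <<'E'
from cell import *
import cv2,numpy as np
for n in("side","top"):
    p,d=read_camera(n); cv2.imwrite(f"pics/{n}0.png",p); np.save(f"pics/{n}0.npy",d)
    c=get_calibration(n); print(n,c)
print(state())
E
```

```text
side {'K': array([[413.67704952,   0.        , 324.88819668],
       [  0.        , 413.67704952, 193.90429155],
       [  0.        ,   0.        ,   1.        ]]), 'R': array([[-0.80488242, -0.59321414, -0.01616417],
       [-0.42418031,  0.59415648, -0.68340994],
       [ 0.41501248, -0.54320812, -0.72985586]]), 't': array([491.154555  , 292.75420666, 640.86270455])}
top {'K': array([[379.05205946,   0.        , 320.74361408],
       [  0.        , 379.05205946, 204.44472974],
       [  0.        ,   0.        ,   1.        ]]), 'R': array([[-0.02784596, -0.99940716, -0.02024675],
       [-0.98328522,  0.03103135, -0.17940803],
       [ 0.17992995,  0.01491254, -0.98356638]]), 't': array([ 29.95737563, 606.00541157, 791.94199478])}
{'t': 0.1, 'joints': array([ 1.11340685e+00,  4.91492845e-01,  1.55940944e+00, -2.00625506e-05,
        1.09172032e+00, -1.05627235e-01]), 'qvel': array([-2.82755690e-03,  5.68946860e-05, -2.49911704e-03,  1.70030041e-03,
        2.23210864e-03,  3.42679742e-04]), 'tau': array([ 2.70380398e-03, -6.13628197e+01, -2.58608454e+01,  6.94065378e-02,
        4.69238218e-02, -1.52898741e-05]), 'eef_pos': array([215.24191927, 586.52095291, 214.11697914]), 'tcp_rot': array([-3.14056656e+00, -9.08942211e-05,  2.78983962e+00]), 'ft_force': array([ 0.54518429,  0.21945595, -0.32881065]), 'moment': array([0.04312317, 0.01404183, 0.02027011]), 'grip_force': 0.0, 'opening': 1.0019580129232906}
```

View pics/top0.png

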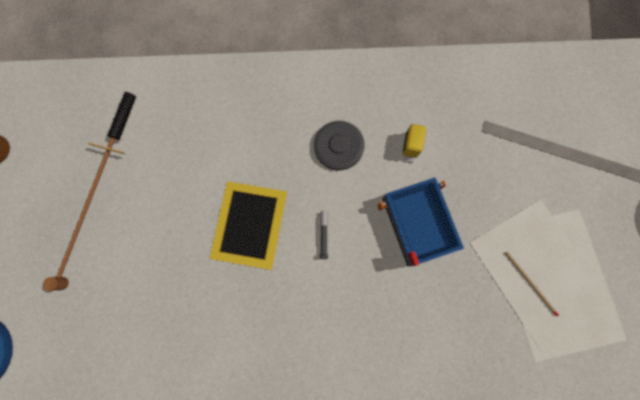

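View pics/side0.png

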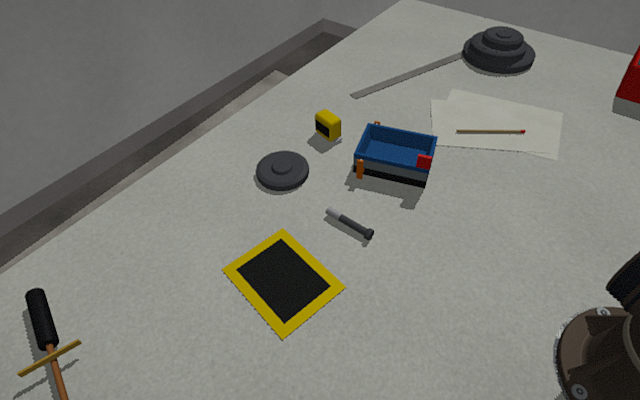

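The top view shows the tray at about (423,222) with its red tab at (412,258), and the mat at (249,225). The bolt is at (324,235), the weight at (339,145) and the tape at (415,141). In the side view the tab is at (424,161). I'll enlarge both.

```bash
python3 - <<'E'
import cv2,numpy as np
t=cv2.imread("pics/top0.png")[165:285,365:485]; s=cv2.imread("pics/side0.png")[105:205,340:460]
cv2.imwrite("pics/tc.png",cv2.resize(t,None,fx=5,fy=5,interpolation=cv2.INTER_CUBIC))
cv2.imwrite("pics/sc.png",cv2.resize(s,None,fx=6,fy=6,interpolation=cv2.INTER_CUBIC))
E
```

```text
(no output)
```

View pics/tc.png

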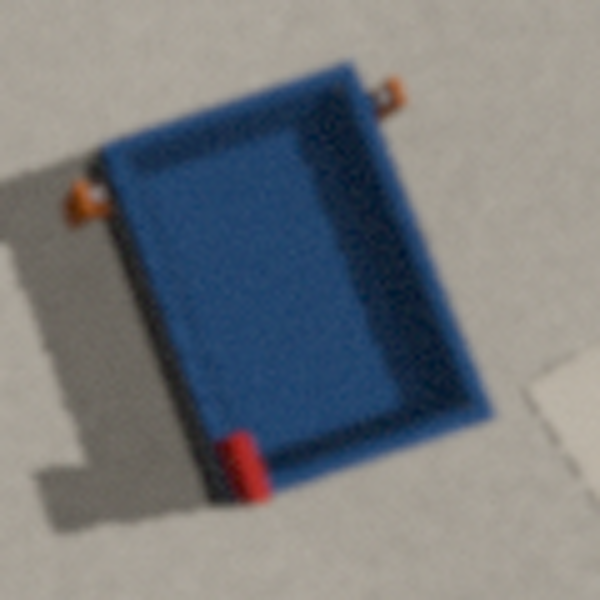

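View pics/sc.png

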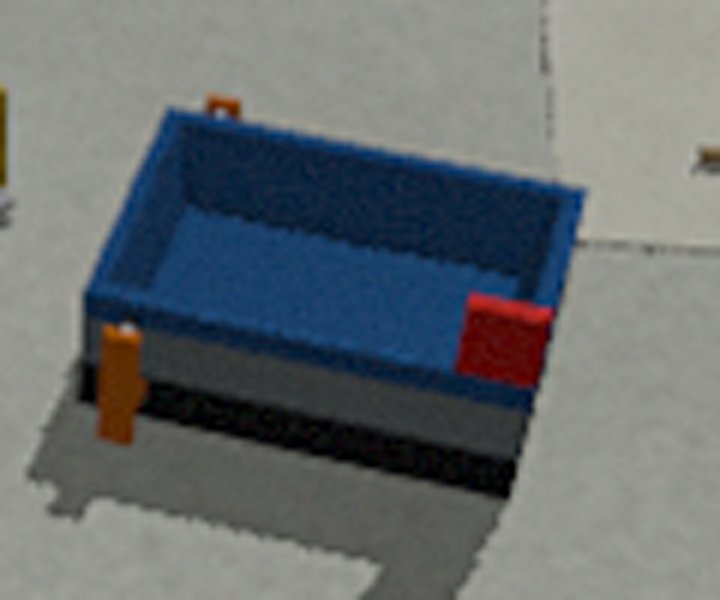

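In the crops I can read the rim corners and the tab. In the top crop the rim corners are far-left (102,148), far-right (352,63) and near-right (492,413), and the tab's top strip runs from (243,431) to (261,499). In the side crop the rim corners are (88,292), (168,110) and (587,190), and the tab's top outer edge runs from (468,297) to (552,310).

```bash
cat > h.py <<'E'
import numpy as np
from cell import *
from scipy.optimize import least_squares
C={n:get_calibration(n) for n in("side","top")}
def proj(n,X):
    c=C[n]; q=(c["R"]@np.atleast_2d(X).T).T+c["t"]; q=q@c["K"].T; return q[:,:2]/q[:,2:]
def crop(p,s,o): return (np.array(p,float)+.5)/s-.5+np.array(o)
def pose(p,M):
    x,y,z,a=p; c,s=np.cos(a),np.sin(a); M=np.array(M,float)
    return np.c_[x+c*M[:,0]-s*M[:,1], y+s*M[:,0]+c*M[:,1], z+M[:,2]]
def fit(obs,p0):
    f=lambda p:np.concatenate([(proj(n,pose(p,M))-P).ravel() for n,M,P in obs])
    r=least_squares(f,p0,loss='soft_l1'); return r.x,r.fun
E
python3 - <<'E'
from h import *
np.set_printoptions(precision=2,suppress=True)
rim=[(85,60,29),(85,-60,29),(-85,-60,29)]
tT=crop([(102,148),(352,63),(492,413),(243,431),(261,499)],5,(365,165))
sT=crop([(88,292),(168,110),(587,190),(468,297),(552,310)],6,(340,105))
for tag in(0,1):
  MT=rim+[(-55,56,61),(-85,56,61)]; MS=rim+[(-55,60,61),(-85,60,61)]
  if tag: MT,MS,tT,sT=rim,rim,tT[:3],sT[:3]
  x,f=fit([("top",MT,tT),("side",MS,sT)],[600,-150,29,.3]); print(x,f)
# individual triangulation of points
print(pose(x,[(-70,56,51),(-70,56,61),(85,0,17)]))
m=[(95,75,3),(95,-75,3),(-95,-75,3),(-95,75,3)]
ms=np.array([(228,182),(287,187),(272,268),(210,262)]);
ss=np.array([(282,229),(345,287),(283,338),(222,270)])
# match side corners to model by trying rotations
for k in range(4):
  x2,f=fit([("top",m,ms),("side",m,np.roll(ss,k,0))],[600,200,0,0]); print(k,x2,abs(f).max())
d=np.load("pics/top0.npy"); c=C["top"]
def bp(u,v):
  z=d[v,u]; return c["R"].T@(np.linalg.inv(c["K"])@[u*z,v*z,z]-c["t"])
for p in[(339,128),(324,235),(415,141),(415,262),(416,258),(449,243),(249,225),(339,145)]: print(p,bp(*p))
E
```

```text
[ 563.85 -214.32   29.34    0.3 ] [-0.18 -1.02  0.05 -1.25  1.75  0.71 -0.49  0.66  1.24  0.86 -1.07  0.03
 -0.5  -0.72  0.12 -0.47 -0.19  1.31  0.09  2.09]
[ 562.74 -214.39   27.98    0.3 ] [-0.25 -0.35 -0.12 -0.64  1.65  1.2  -0.63  0.7  -0.19 -0.1   0.43  0.11]
[[ 479.16 -181.97   78.98]
 [ 479.16 -181.97   88.98]
 [ 643.82 -188.89   44.98]]
0 [573.23 178.82  -8.96  -1.48] 64.67093726992479
1 [575.5  183.24  -6.28  -0.19] 3.3416616402233217
2 [590.68 165.12 -47.38   1.15] 73.12159684600294
3 [577.85 186.7  -27.39  -0.18] 124.23752083988592
(339, 128) [800.4  -36.94  17.16]
(324, 235) [542.01   7.04  15.62]
(415, 141) [ 746.73 -207.59   57.67]
(415, 262) [ 472.79 -180.     92.4 ]
(416, 258) [ 480.99 -183.23   89.86]
(449, 243) [ 514.11 -272.64   31.26]
(249, 225) [572.03 183.14   4.31]
(339, 145) [755.05 -35.11  23.68]
```

```bash
sed -i "s/loss='soft_l1'/x_scale='jac'/" h.py
python3 - <<'E'
from h import *
np.set_printoptions(precision=3,suppress=True)
rim=[(85,60,29),(85,-60,29),(-85,-60,29)]
tT=crop([(102,148),(352,63),(492,413),(243,431),(261,499)],5,(365,165))
sT=crop([(88,292),(168,110),(587,190),(468,297),(552,310)],6,(340,105))
MT=rim+[(-55,56,61),(-85,56,61)]; MS=rim+[(-55,60,61),(-85,60,61)]
for o in ([("top",MT,tT),("side",MS,sT)],[("top",MT,tT)],[("side",MS,sT)],[("top",MT[3:],tT[3:]),("side",MS[3:],sT[3:])]):
  x,f=fit(o,[600,-150,29,.3]); print(x,f); print(pose(x,[(-70,56,61),(85,0,17)]))
m=[(95,75,3),(95,-75,3),(-95,-75,3),(-95,75,3)]
ms=np.array([(228,182),(287,187),(272,268),(210,262)]);
ss=np.array([(222,270),(282,229),(345,287),(283,338)])
for M in(m,):
  x2,f=fit([("top",m,ms)],[575,183,0,-.2]); print(x2,f)
for k in range(4):
  x2,f=fit([("top",m,ms),("side",m,np.roll(ss,k,0))],[575,183,0,-.2]); print(k,x2,abs(f).max())
E
```

```text
[ 563.629 -213.678   30.51     0.303] [-0.379 -1.033 -0.073 -1.274  1.652  0.794 -0.674  0.743  1.062  0.957
 -1.129 -0.181 -0.533 -0.952  0.178 -0.679 -0.162  1.098  0.14   1.881]
[[ 480.11  -181.111   91.51 ]
 [ 644.758 -188.32    47.51 ]]
[ 566.184 -218.622    8.367    0.3  ] [ 0.393 -0.285 -0.527  0.058  0.179  0.354 -0.801  0.015  0.746 -0.142]
[[ 482.766 -185.797   69.367]
 [ 647.392 -193.515   25.367]]
[ 570.18  -229.871   16.86     0.313] [ 0.373 -0.294  0.081 -0.521 -0.578 -0.974  0.062  0.496  0.038  1.108]
[[ 486.323 -198.185   77.86 ]
 [ 651.038 -203.661   33.86 ]]
[ 562.848 -216.75    34.964    0.254] [-0.381  0.078  0.708  0.581 -0.486 -0.648 -0.27   0.576]
[[ 481.03  -180.119   95.964]
 [ 645.125 -195.408   51.964]]
[574.578 182.904  -0.182  -0.169] [-2.399 -0.958 -0.161  2.327  1.949  0.931  0.504 -2.275]
0 [575.375 183.116  -5.173  -0.183] 3.0706954834931253
1 [585.306 175.428 -45.455   0.73 ] 50.68187590148537
2 [ 615.077  166.1   -128.987   -3.302] 90.01215846898685
3 [589.099 175.329 -41.257  -1.099] 50.55283327679757
```

The tab is at about (480,-182) with its top near z = 90, and the tray yaw is about 0.30. The mat centre is at about (575,183). I'm moving over there, turning the tool by 0.652 rad.

>>> {"api": "servo_tool", "payload": {"moves": [0.71,-0.97,0,0.2075,0.5,0.71,-0.97,0,0.2075,0.5,0.71,-0.97,0,0.2075,0.5,0.71,-0.97,0,0.2075,0.5,0.71,-0.97,0,0.2075,0.5,0.71,-0.97,0,0.2075,0.5,0.71,-0.97,0,0.2075,0.5,0.71,-0.97,0,0.2075,0.5,0.71,-0.97,0,0.2075,0.5,0.71,-0.97,0,0.2075,0.5,0.71,-0.97,0,0.2075,0.5,0.71,-0.97,0,0.2075,0.5]}}

```text
t: 1.1
eef_pos: [500.6, 196.2, 214.5]
tcp_rot: [-3.142, -0.0, -2.842]
ft_force: [-0.2, 1.5, 0.4]
opening: 0.499
grip_force: 0.0
```

>>> {"api": "servo_tool", "payload": {"moves": [-0.05,-0.95,0,0,0.5,-0.05,-0.95,0,0,0.5,-0.05,-0.95,0,0,0.5,-0.05,-0.95,0,0,0.5,-0.05,-0.95,0,0,0.5,-0.05,-0.95,0,0,0.5,-0.05,-0.95,-0.1,0,0.5,-0.05,-0.95,-0.23,0,0.5,-0.05,-0.95,-0.23,0,0.5,-0.05,-0.95,-0.23,0,0.5,-0.05,-0.95,-0.23,0,0.5,-0.05,-0.95,-0.23,0,0.5]}}

```text
t: 2.1
eef_pos: [478.6, -182.1, 121.4]
tcp_rot: [3.139, -0.002, -2.844]
ft_force: [1.1, -0.5, 0.7]
opening: 0.502
grip_force: 0.0
```

```bash
python3 - <<'E'
from h import *
import cv2
a=state();print(a["eef_pos"],a["joints"])
p,_=read_camera("side"); q,_=read_camera("top")
s=cv2.resize(p[85:195,350:460],None,fx=5,fy=5,interpolation=cv2.INTER_CUBIC)
print(proj("side",a["eef_pos"]),proj("top",a["eef_pos"]))
cv2.imwrite("pics/s1.png",s)
E
```

```text
[ 478.55430414 -182.0785439   121.36686935] [-4.92695698e-01  4.58149439e-01  1.93203884e+00  1.88840764e-04
  7.54557375e-01 -2.36100946e+00]
[[428.10088569 144.55990199]] [[419.09413852 258.61073432]]
```

View pics/s1.png

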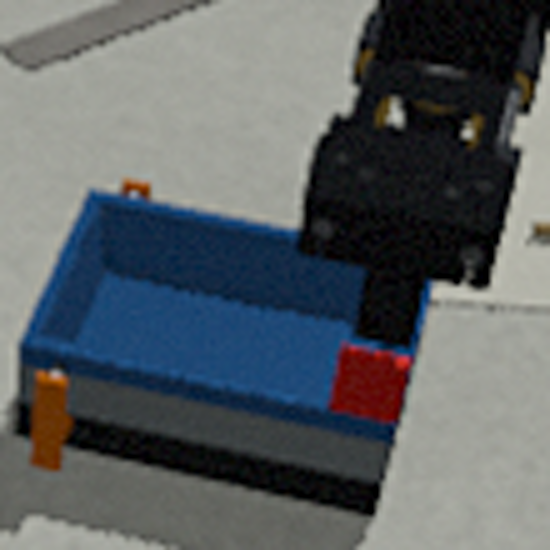

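The tip sits right above the tab, about 3 mm toward the near end. I'll descend with a small correction and close.

>>> {"api": "servo_tool", "payload": {"moves": [0.01,0.003,-0.05,0,0.5,0.01,0.003,-0.09,0,0.5,0.01,0.003,-0.12,0,0.5,0.01,0.003,-0.14,0,0.5,0.01,0.003,-0.15,0,0.5,0.01,0.003,-0.15,0,0.5,0.01,0.003,-0.15,0,0.5]}}

```text
t: 2.78
eef_pos: [483.8, -179.8, 63.4]
tcp_rot: [-3.141, 0.001, -2.841]
ft_force: [-0.5, -1.1, 0.1]
opening: 0.498
grip_force: 0.0
```

>>> {"api": "servo_tool", "payload": {"moves": [0,0,0,0,0.3,0,0,0,0,0.2,0,0,0,0,0.1,0,0,0,0,0,0,0,0,0,0,0,0,0,0,0,0,0,0,0,0,0,0,0,0,0]}}

```text
t: 3.45
eef_pos: [483.4, -180.1, 62.7]
tcp_rot: [3.142, 0.0, -2.842]
ft_force: [0.0, -1.1, 1.5]
opening: 0.082
grip_force: 30.0
```

```bash
python3 - <<'E'
from h import *
import cv2
a=state();print(a["eef_pos"],a["moment"],a["opening"],a["grip_force"])
p,_=read_camera("side"); q,_=read_camera("top")
s=cv2.resize(p[85:205,340:460],(480,480),interpolation=cv2.INTER_CUBIC);t=cv2.resize(q[165:285,365:485],(480,480)[:2])[:, :320]
cv2.imwrite("pics/g.png",np.hstack([s,t]))
E
```

```text
[ 483.37197076 -180.1237393    62.71024054] [-0.06409367  0.02302889 -0.19704956] 0.08223779406755566 29.998880624771118
```

View pics/g.png

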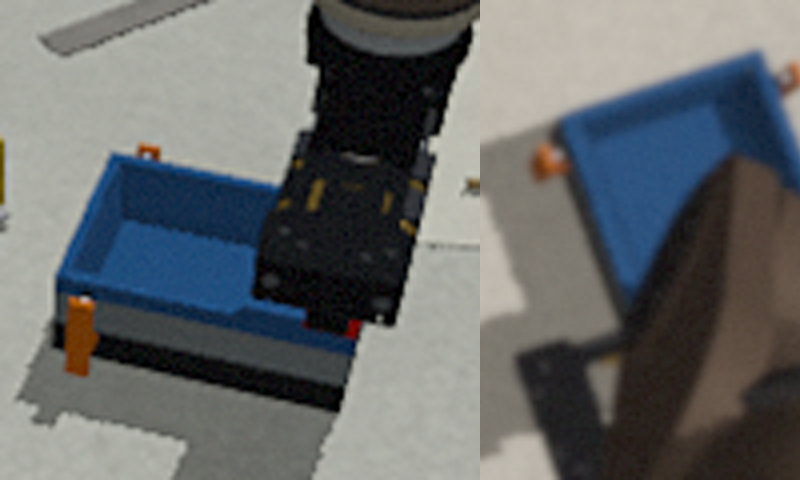

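It holds: the opening is 7.8 mm, matching the tab, at 30 N. Next comes the peel, an arc about the far edge, first to 0.2 rad.

>>> {"api": "servo_tool", "payload": {"moves": [0.002,0.001,0.01,0,0,0.0045,0.0015,0.019,0,0,0.007,0.002,0.029,0,0,0.01,0.003,0.038,0,0,0.013,0.004,0.048,0,0,0.016,0.005,0.057,0,0,0.0195,0.006,0.066,0,0,0.0235,0.0075,0.075,0,0,0.0235,0.0075,0.075,0,0,0.0235,0.0075,0.075,0,0]}}

```text
t: 4.38
eef_pos: [493.1, -177.1, 93.2]
tcp_rot: [-3.141, 0.001, -2.842]
ft_force: [-2.1, 1.4, 2.2]
opening: 0.082
grip_force: 30.0
```

```bash
python3 - <<'E'
from h import *
import cv2
a=state();print(a["eef_pos"],a["tcp_rot"],a["ft_force"],a["moment"])
p,_=read_camera("side"); q,_=read_camera("top")
s=cv2.resize(p[85:205,340:460],(480,480),interpolation=cv2.INTER_CUBIC);t=cv2.resize(q[165:285,365:485],(480,480)[:2])[:, :320]
cv2.imwrite("pics/l.png",np.hstack([s,t]))
E
```

```text
[ 493.06821237 -177.07265139   93.18421453] [-3.14095159e+00  9.99736831e-04 -2.84158301e+00] [-2.06971134  1.44355768  2.15434546] [ 0.3225943  -0.10986666  0.0972177 ]
```

View pics/l.png

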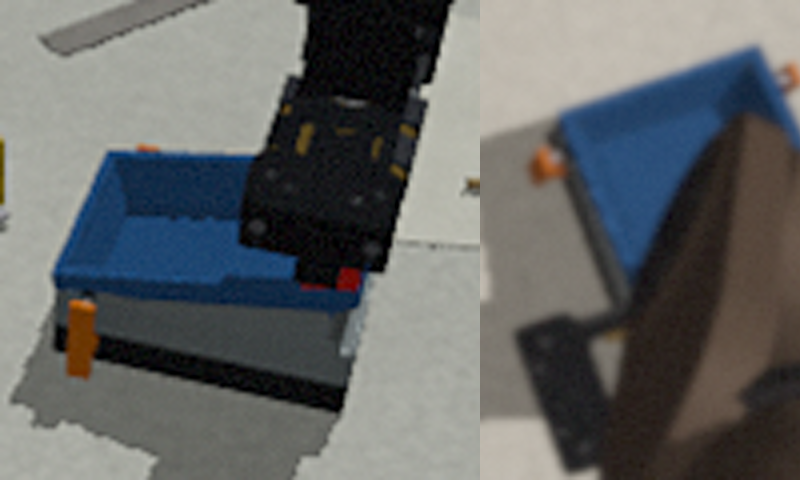

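The tray is tipping about its far edge (side crop (55,285)) and the pile has not moved. I'll continue to about 0.36 rad.

>>> {"api": "servo_tool", "payload": {"moves": [0.004,0.0013,0.009,0,0,0.008,0.0025,0.018,0,0,0.0125,0.004,0.027,0,0,0.017,0.005,0.035,0,0,0.023,0.007,0.046,0,0,0.029,0.009,0.056,0,0,0.029,0.009,0.056,0,0,0.029,0.009,0.056,0,0]}}

```text
t: 5.15
eef_pos: [504.5, -173.4, 115.3]
tcp_rot: [-3.141, 0.0, -2.841]
ft_force: [-0.8, 0.5, -2.1]
opening: 0.085
grip_force: 30.0
```

>>> {"api": "servo_tool", "payload": {"moves": [0,0,0.005,0,0,0,0,0.01,0,0,0,0,0.015,0,0,0,0,0.02,0,0,0,0,0.02,0,0]}}

```text
t: 5.57
eef_pos: [504.4, -173.5, 123.4]
tcp_rot: [-3.141, 0.0, -2.842]
ft_force: [-0.0, 1.2, -1.2]
opening: 0.08
grip_force: 30.0
```

```bash
python3 - <<'E'
from h import *
import cv2
a=state();print(a["eef_pos"],a["tcp_rot"],a["ft_force"],a["moment"])
p,_=read_camera("side"); q,_=read_camera("top")
s=cv2.resize(p[85:205,340:460],(480,480),interpolation=cv2.INTER_CUBIC);t=cv2.resize(q[165:285,365:485],(480,480)[:2])[:, :320]
cv2.imwrite("pics/m.png",np.hstack([s,t]))
E
```

```text
[ 504.4385852  -173.53412166  123.43796995] [-3.14136414e+00  3.25540729e-04 -2.84153901e+00] [-0.00757122  1.18033175 -1.18716313] [ 0.10392488  0.0877557  -0.01855185]
```

View pics/m.png

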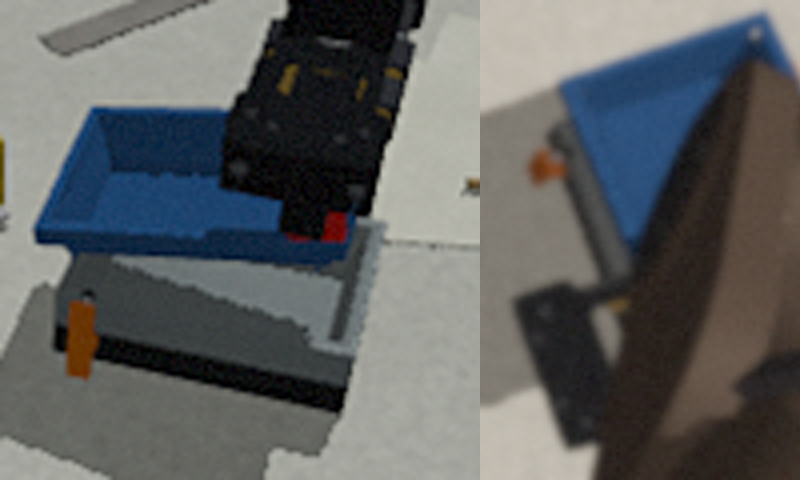

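The tray has come free. The side crop shows its far edge at (40,240), well above the grey rim at about (70,255), and the pile is still in place. I'll lift more and measure the tilt from the depth of the tray floor.

>>> {"api": "servo_tool", "payload": {"moves": [0,0,0.03,0,0,0,0,0.06,0,0,0,0,0.09,0,0,0,0,0.12,0,0,0,0,0.15,0,0,0,0,0.16,0,0,0,0,0.16,0,0,0,0,0.16,0,0]}}

```text
t: 6.33
eef_pos: [504.2, -173.4, 186.7]
tcp_rot: [3.141, -0.0, -2.842]
ft_force: [-0.7, -0.2, -1.9]
opening: 0.08
grip_force: 30.0
```

```bash
cat > tilt.py <<'E'
from h import *
import cv2
np.set_printoptions(precision=3,suppress=True)
a=state(); yaw=a["tcp_rot"][2]+np.pi; print(a["t"],a["eef_pos"],yaw,a["ft_force"])
for n in("side","top"):
    p,d=read_camera(n); c=C[n]
    b=p.astype(int); m=(b[...,0]>b[...,2]+30)&(b[...,0]>b[...,1]+15)&(d>0)
    v,u=np.nonzero(m); z=d[v,u]
    X=(np.linalg.inv(c["K"])@np.c_[u,v,np.ones_like(u)].T*z).T; X=(X-c["t"])@c["R"]
    X=X[np.linalg.norm(X[:,:2]-a["eef_pos"][:2],axis=1)<260]
    L=X-a["eef_pos"]; cs,sn=np.cos(yaw),np.sin(yaw)
    L[:,:2]=L[:,:2]@np.array([[cs,-sn],[sn,cs]])
    rng=np.random.default_rng(0); best=None
    for _ in range(600):
        q=L[rng.choice(len(L),3,False)]; w=np.cross(q[1]-q[0],q[2]-q[0]); l=np.linalg.norm(w)
        if l<500 or abs(w[2]/l)<.8: continue
        w/=l; k=abs((L-q[0])@w)<2.5
        if best is None or k.sum()>best.sum(): best=k
    P=L[best]; A=np.c_[P[:,:2],np.ones(len(P))]; s=np.linalg.lstsq(A,P[:,2],rcond=None)[0]
    print(n,len(L),best.sum(),"slope x,y:",s[:2],"plane centroid (tray axes from TCP)",P.mean(0),"box",L.min(0),L.max(0))
    print("  world x,y,z range",X.min(0),X.max(0))
E
python3 tilt.py
```

```text
6.3333 [ 504.209 -173.373  186.679] 0.30009033123066153 [-0.735 -0.164 -1.871]
side 2089 785 slope x,y: [-0.193  0.017] plane centroid (tray axes from TCP) [ 71.172 -63.298 -47.135] box [ -26.757 -228.114 -185.962] [143.549  87.228 107.351]
  world x,y,z range [ 454.51  -393.04     0.717] [672.858 -79.893 294.03 ]
top 1565 648 slope x,y: [-0.194  0.002] plane centroid (tray axes from TCP) [ 98.738 -38.903 -53.897] box [  28.193 -114.117 -185.757] [161.541  64.207 269.768]
  world x,y,z range [ 512.162 -242.826    0.922] [ 672.275 -103.701  456.447]
```

The tilt is about 0.19 rad. I'll carry it to the mat first, then level it by pressing the far end lightly on the mat.

>>> {"api": "servo_tool", "payload": {"moves": [0,0.015,0,0,0,0,0.05,0,0,0,0,0.1,0,0,0,0,0.16,0,0,0,-0.01,0.22,0,0,0,-0.01,0.28,0,0,0,-0.01,0.34,0,0,0,-0.01,0.4,0,0,0,-0.015,0.46,0,0,0,-0.015,0.52,0,0,0,-0.015,0.58,0,0,0,-0.015,0.64,0,0,0]}}

```text
t: 7.43
eef_pos: [497.5, 84.7, 186.9]
tcp_rot: [3.141, -0.0, -2.841]
ft_force: [0.6, -0.6, -1.3]
opening: 0.082
grip_force: 30.0
```

>>> {"api": "servo_tool", "payload": {"moves": [-0.003,0.06,0,0,0,-0.005,0.12,0,0,0,-0.007,0.18,0,0,0,-0.008,0.23,0,0,0,-0.01,0.27,0,0,0,-0.01,0.3,0,0,0,-0.01,0.32,0,0,0,-0.01,0.333,0,0,0,-0.01,0.337,0,0,0,-0.01,0.337,0,0,0,-0.01,0.337,0,0,0]}}

```text
t: 8.35
eef_pos: [494.4, 216.9, 187.0]
tcp_rot: [-3.142, -0.0, -2.842]
ft_force: [0.7, -0.9, -1.1]
opening: 0.083
grip_force: 30.0
```

```bash
python3 tilt.py
```

```text
8.35 [494.369 216.856 187.019] 0.29961493570531683 [ 0.67  -0.928 -1.075]
side 2164 770 slope x,y: [-0.2   -0.002] plane centroid (tray axes from TCP) [ 66.772 -55.878 -19.929] box [ -31.021 -225.031 -186.779] [143.525  88.79  132.975]
  world x,y,z range [456.654   7.374   0.24 ] [663.018 310.887 319.995]
top 3475 1678 slope x,y: [-0.197  0.006] plane centroid (tray axes from TCP) [ 69.455 -64.133 -47.394] box [ -33.605 -115.308 -187.796] [183.731  36.5   170.908]
  world x,y,z range [475.429 102.501  -0.777] [662.233 305.958 357.928]
```

The tilt holds steady at 0.20 rad. I'll level it by pressing down, with an arc, until the underside is nearly flat on the mat.

>>> {"api": "servo_tool", "payload": {"moves": [0,0,-0.03,0,0,0,0,-0.08,0,0,0,0,-0.13,0,0,0,0,-0.18,0,0,0,0,-0.22,0,0,0,0,-0.25,0,0,0,0,-0.27,0,0,0,0,-0.285,0,0,0,0,-0.295,0,0,0,0,-0.295,0,0]}}

```text
t: 9.28
eef_pos: [494.3, 217.2, 68.7]
tcp_rot: [3.142, -0.0, -2.842]
ft_force: [-0.3, 0.0, -1.8]
opening: 0.079
grip_force: 30.0
```

>>> {"api": "servo_tool", "payload": {"moves": [-0.002,-0.001,-0.01,0,0,-0.006,-0.002,-0.02,0,0,-0.01,-0.003,-0.03,0,0,-0.015,-0.004,-0.04,0,0,-0.019,-0.006,-0.05,0,0,-0.024,-0.007,-0.06,0,0,-0.028,-0.009,-0.07,0,0,-0.031,-0.01,-0.077,0,0,-0.031,-0.01,-0.077,0,0]}}

```text
t: 10.03
eef_pos: [481.7, 213.2, 37.7]
tcp_rot: [3.142, -0.001, -2.841]
ft_force: [-1.7, 0.3, 1.7]
opening: 0.083
grip_force: 30.0
```

```bash
python3 tilt.py
```

```text
10.0333 [481.657 213.25   37.666] 0.3002163370525186 [-1.745  0.289  1.676]
side 2245 1109 slope x,y: [0.001 0.005] plane centroid (tray axes from TCP) [103.529 -53.183 -32.059] box [ -34.842 -116.889  -38.86 ] [151.653  65.075 236.459]
  world x,y,z range [446.842  96.189  -1.193] [653.311 285.547 274.125]
top 2669 1362 slope x,y: [-0.001  0.005] plane centroid (tray axes from TCP) [ 81.599 -60.046 -32.176] box [ -23.697 -115.164  -40.607] [161.03    4.363 252.407]
  world x,y,z range [485.352 100.107  -2.941] [656.728 259.773 290.073]
```

It's level now. I'll lift to an underside of about 150 mm and shift back over the mat's middle.

>>> {"api": "servo_tool", "payload": {"moves": [0,0,0.01,0,0,0,0,0.03,0,0,0.005,0.001,0.07,0,0,0.01,0.003,0.12,0,0,0.015,0.005,0.17,0,0,0.02,0.006,0.22,0,0,0.025,0.008,0.27,0,0,0.031,0.009,0.31,0,0,0.031,0.009,0.34,0,0,0.031,0.009,0.357,0,0,0.031,0.009,0.365,0,0,0.031,0.009,0.365,0,0]}}

```text
t: 11.13
eef_pos: [494.4, 216.9, 184.9]
tcp_rot: [3.142, 0.001, -2.842]
ft_force: [-0.3, 0.1, -2.9]
opening: 0.087
grip_force: 30.0
```

>>> {"api": "servo_tool", "payload": {"moves": [0,0,0,0,0,0,0,0,0,0,0,0,0,0,0,0,0,0,0,0,0,0,0,0,0,0,0,0,0,0]}}

```text
t: 11.63
eef_pos: [494.3, 216.9, 184.1]
tcp_rot: [3.141, -0.0, -2.842]
ft_force: [-0.7, -0.2, -3.0]
opening: 0.078
grip_force: 30.0
```

```bash
python3 tilt.py; python3 - <<'E'
from h import *
import cv2
p,_=read_camera("side"); q,_=read_camera("top")
cv2.imwrite("pics/z.png",np.vstack([p[80:380,180:500],])); cv2.imwrite("pics/z.png",np.hstack([p[80:380,180:500],q[60:360,180:500]]))
E
```

```text
11.6333 [494.307 216.928 184.051] 0.300073656461032 [-0.661 -0.2   -3.024]
side 2803 859 slope x,y: [-0.012  0.008] plane centroid (tray axes from TCP) [ 82.276 -54.159  -6.549] box [ -33.409 -117.412 -182.159] [151.382  85.222 149.209]
  world x,y,z range [454.358 101.434   1.892] [670.856 308.213 333.261]
top 3911 1947 slope x,y: [-0.008  0.009] plane centroid (tray axes from TCP) [ 80.035 -61.426 -32.484] box [ -31.538 -115.215 -187.006] [203.885  56.171 177.814]
  world x,y,z range [489.877 103.469  -2.955] [713.653 313.206 361.866]
```

View pics/z.png

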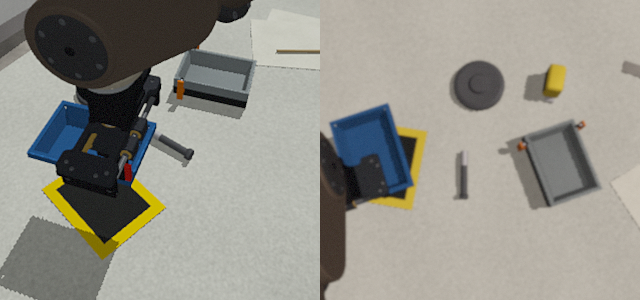

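The tray hangs level (about 0.01 rad) with its centre computed at about (574,184), over the mat's middle. The pile, weight, bolt and tape stand where they were, so I'm handing in.

```bash
python3 -c "
from cell import *
print(job_done())"
```

```text
the job is handed in; nothing more can be done
None
```

I peeled the blue tray off by its red tab and handed the job in with it held level (about 0.01 rad tilt), its underside about 150 mm over the bench and its centre over the mat's middle; the pile, weight, bolt and tape look unmoved, but the hand-in returned no verdict.

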